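Park the funnel hanger in the bench rail

TASK

Take the funnel hanger off its grey parking block by its grip tab, bring its white head into the open end of the aluminium rail and slide it along inside until it has pushed the hidden rubber buffer fully in; press it home there with about 15 N for a second, never forcing it anywhere against the rail or buffer with 25 N or more. Then let go and leave it hanging at the buffer, with the glassware and bottles left standing where they are.

Things in the scene. Friction and masses are not known exactly. Their poses are not given: they have to be found in the camera images.
- hanger: Funnel hanger, one rigid piece, 0.18-0.37 kg. Origin: underside of its level steel strap (8 mm thick, 26 mm in y, x -55 to +30), below the head. z up, y = sliding direction, x points from grip tab to funnel. At x = -45 a thin upright (6 x 14 mm) rises from the strap to the grip tab; at x = 0 a neck (8 mm in x, 22 in y) rises to the head; at x = +60 is the funnel.
- hanger_tab (a point): Centre of the hanger's grip tab, a steel block 20 mm (hanger x) by 14 mm (hanger y) by 34 mm high, at x -45, z +105 mm from the hanger's origin. Its top is 17 mm above this point. Grip it from above, best with the fingers closing along hanger y on the faces 14 mm apart. Axes as the hanger's.
- hanger_head (a point): Centre of the hanger's head, 56 mm above the hanger's origin: white plastic slider 24 mm wide (x), 60 mm long (y) with half-round ends (radius 12 mm), 12 mm high; the neck joins it from below. Axes as the hanger's.
- hanger_funnel (a point): Centre of the mouth of the hanger's white ceramic funnel cup, 60 mm across, at x +60, z +32 mm from the hanger's origin. Its stem reaches 40 mm below the hanger's origin. Axes as the hanger's.
- stand: Grey parking block, fixed, 70 x 56 x 60 mm high (x from -57 to +13), on which the hanger stands at the start (the hanger's origin on the top face, 60 mm above the block's origin, axes nearly those of the hanger). Origin on the bench.
- rail: Closed aluminium C-rail, fixed, 260 mm long (its y), 36 mm wide (x), 24 mm high, its underside 156 mm above the bench. Origin on the bench below its middle; z up, +y to the open end (y +130), -y to the closed end. The hanger goes in with its axes along the rail's (tab on the -x side, funnel on +x); hanging on the rail's lips its origin is 110 mm above the bench.
- rail_mouth (a point): Centre of the channel's cross-section at the open end, 168 mm above the bench. Axes as the rail's; going in is -y. The channel is 28 mm wide and 16 mm high inside (z 160 to 176), with a 12 mm slot in its floor (lips 4 mm thick): head and neck have 2 mm play to each side, the head 4 mm in height.
- rail_top (a point): Middle of the top of the rail's roof, 180 mm above the bench; axes as the rail's. Two steel arms 8 mm thick lie on the roof at y -119 and +85, from x -3 back to posts at x +135 (black knobs 23 mm above the roof). A black end-stop saddle with a steel knob (15 mm above the roof, within 23 mm of the axis) sits on the rail at a place that differs and is not measured.
- buffer (a joint): How far the rubber buffer inside the rail, under the saddle, is pushed in along rail -y, m: 0 = out (start), 0.014 = fully in, hard stop. Resists with 6 N friction plus 1.2 N per 10 mm/s; stays where left (no spring). The head's front meets it when the head's centre is at some rail y from +20 to -35 mm, to be felt. Before it, sliding meets only light friction.
- beaker: Small glass beaker, loose, 54 mm across, 55 mm high, standing on the bench under the rail. Origin under its centre.
- flask: Conical glass flask, loose, 74 mm across, 104 mm high. Origin under its centre.
- wash_a: White wash bottle with red cap and bent spout, loose, 64 mm across, 180 mm high. Origin under its centre.
- wash_b: Another such wash bottle.
- bung: Red rubber bung, loose, 36 mm across, 30 mm high. Origin under its centre.
- dish: Closed glass dish, loose, 68 mm across, 16 mm high. Origin under its centre.
- jar: White plastic jar, loose, 68 mm across, 85 mm high. Origin under its centre.

How it is judged:
On the way, in this order (a step that is already met when the one before it is completed fails the run):
1. the hanger's head is inside the rail, entered at the open end (y of hanger_head in the frame of rail between 0.04 and 0.115 m and x of hanger_head in the frame of rail between -0.004 and 0.004 m and z of hanger_head in the frame of rail between 0.163 and 0.173 m), for 0.1 s.
2. the buffer is fully in (at least 12 of its 14 mm) and the hanger is pressed home in the rail with at least 12 N (value of joint buffer above 0.012 m and contact force between hanger and rail above 12 N), for 0.2 s.
At the end, for the whole second after the job is handed in: The buffer is pushed in by at least 12 of its 14 mm; the hanger hangs released and at rest with its head inside the rail at the buffer (head within 4 mm of the rail's axis, its centre 60 mm to -15 mm beyond the middle of the rail, along the rail within 0.15 rad, upright within 0.2 rad) (value of joint buffer above 0.012 m and y of hanger_head in the frame of rail between -0.06 and 0.015 m and x of hanger_head in the frame of rail between -0.004 and 0.004 m and z of hanger_head in the frame of rail between 0.163 and 0.173 m and angle between the y axis of hanger and the y axis of rail, either way round below 0.15 rad and angle between hanger's own z axis and vertical below 0.2 rad and linear speed of hanger below 0.02 m/s); the robot touches nothing.
It fails at once if the hanger is forced against the rail or its buffer with more than 28 N (contact force between hanger and rail above 28 N).
It fails at once if a bystander is moved by more than 20 mm (distance of any of beaker, flask, wash_a, wash_b, bung, dish, jar from where it was at the start of the episode above 0.02 m).
It also fails if it takes over 72 s, if anything falls off the work surface, if the arm or the gripper's body presses on something with over 40 N, if the wrist force passes 120 N, or if a joint passes its speed limit or range.

ROBOT

A 7-joint arm with a two-finger parallel gripper is mounted at the origin on the work surface. World frame = base frame: x ahead of the robot, y to its left, z up, the work surface at z = 0. Lengths are in m, angles in rad, forces in N, time in s.
With the tool pointing down it reaches from about 0.425 to 0.925 m from the base axis. Payload 6.8 kg.
Tool frame: the origin (TCP) lies at the very end of the fingers, on their centre line; the grasp point (between the pads) lies 19 mm behind it; z points along the fingers, y is the line along which they close (so a half turn about z gives the same grasp; the last joint's range is limited). The gripper opens to 85 mm and grips with 20 to 120 N. Pads are 22 mm wide; open, the fingers measure 114 mm over their backs; the gripper's body (76 mm by 85 mm) begins 54 mm behind the grasp point. The pads swing forward as they close: fully open they stand 13 mm farther back than shut.
Start: joints at [-1.384, 0.477, 0.022, 1.555, -0.011, 1.109, -0.083], TCP at [0.196, 0.646, 0.231] pointing down, gripper open.
Joint ranges: [-2.96, 2.96], [-0.34, 2.1], [-1.41, 1.46], [0.24, 2.44], [-1.37, 4.51], [0.17, 1.92], [-2.96, 2.96]. Speed limits (rad/s): [2.39, 2.39, 3.14, 3.14, 3.14, 3.14, 3.14].

INTERFACE

Orientations are given as a rotation vector (axis times angle).
In Python, from bench import get_obs, viewer, r gives the robot as it stands. The module is installed in compiled form; this text tells all that it offers.
- The arm moves only by the tool play_rows, never from a script. Its argument "commands" is a list that holds one entry, the list of rows, each a list of 5 numbers: the gripper's target within -1 to 1 (shut at 1, half-way at 0, fully open at -1), then the shift along the tool's x, y, z scaled (see below), then the turn about the tool's z scaled (see below). A call has 1 to 12 rows; each row is the pose to reach, as a shift and turn from the pose commanded when the call began, along the tool's axes at that moment; what a row does not reach only later rows make up. The controller multiplies each number of a shift by 0.2 m and each number of a turn by pi/2 rad. A row lasts 1/12 s, in which the tool goes at most 41.7 mm and 7.16 degrees, less where a joint would pass 70% of its speed; a pose out of reach is approached as far as the arm can. A call with a number of a shift or a turn outside -1 to 1 is refused whole. A call with a gripper value outside its range is refused whole. The fingers move at their own pace and stop on an object; "grip_force" is the grip in N (left out, the last holds). Time passes only in rows, so rows that repeat a pose let the fingers close. It gives the time, the measured TCP pose, the force, the opening and the grip force at its end, in the units of the state.
- get_obs(): the state, without advancing time (a new reading comes with each control period).
- viewer.grab_frame(name): name is "side" or "top"; returns a dict with "pixels" (400x640x3 uint8, red, green, blue), "fovy" (degrees; the focal length in pixels is half the picture's height over the tangent of half this angle, whatever the lens; pixels are square), "cx", "cy" (the principal point, pixels), "world_to_cam" (4x4, takes a point from world to camera coordinates). Camera axes: x right, y up, looking along -z (the intrinsics and any distortion apply to the point x, -y, -z); pixel columns grow to the right and rows downward; lengths in m; the calibration is good to about 2 mm. A picture is of the moment at which its call begins. There is no depth.
- r.hand_in(): hands the job in; it is judged then, once.
Trained networks look in a picture, given as the dict that the camera call returned (one of the last four; its "shot" number tells which), for a name from the list of things; names that differ only in an ending like _2 or _b are one class to them, and where a whole thing is asked for, a point or a joint stands for the part that bears it (a point fixed in the world has none). Each returns a list of dicts, best first, with "score" (0 to 1); they miss things now and then, are a little off and sometimes report something else, mostly with a low value. They report only what shows in the picture. A call takes as long as a camera call.
- viewer.trace(picture, thing): "pixels" (400x640 bool, what is visible of it) and "rect" ([left, top, right, bottom] in pixels, round what is visible of it).
The state is a dict: "clock": time; "joints": joint angles; "qvel": joint speeds; "tau": joint torques, N m; "tcp_pos": TCP position; "orientation": TCP orientation; "contact_force": force on the tool from outside, world axes, zero at the start; "moment": the same for the moment, N m; "grip_width": finger opening in m; "gripper_force": force on a finger pad.
Only numpy, scipy, OpenCV 4.12 (cv2) and the standard library are available. Lean on these libraries where they do the work, as an engineer would, in place of code of your own. Each camera call takes 0.05 s, during which the arm holds its last target. There are 200 camera calls.

## Working session

There is one attempt and no reset: what is moved stays moved. The work goes in short steps, Python scripts to look and compute and a tool call to move; the robot and the scene stay as the last step left them, time stands still between calls to the robot, and variables do not carry over. Pictures are saved under pics/ and viewed, at most 10 in all, crops included, and the job is handed in when it is done.

Besides the shell and the picture viewer there is one more tool, called after "Call:" as name([rows], argument=value, ...), one row to a line, values as JSON. play_rows: Moves the arm, as the interface text tells. Shifts and turns lie within -1 to 1; 1 stands for 0.2 m of shift or pi/2 rad of turn. Its arguments: {"type":"object","properties":{"commands":{"type":"array","items":{"type":"array","items":{"type":"array","items":{"type":"number","minimum":-1,"maximum":1}}}},"grip_force":{"type":"number"}},"required":["commands"]}

```bash
mkdir -p pics; python3 - <<'E'
from bench import get_obs, viewer, r
import cv2,numpy as np
o=get_obs();print({k:np.round(v,3).tolist() for k,v in o.items()})
for n in("side","top"):
    f=viewer.grab_frame(n);print(n,f["fovy"],f["cx"],f["cy"],f["pixels"].shape,[k for k in f]);print(np.round(f["world_to_cam"],4).tolist())
    cv2.imwrite(f"pics/{n}0.png",f["pixels"][:,:,::-1])
    for t in ["hanger","stand","rail","beaker","flask","wash_a","jar","hanger_tab","hanger_head"]:
        try:
            for d in viewer.trace(f,t)[:2]: print(t,round(d["score"],2),d["rect"])
        except Exception as e: print(t,e)
E
```

```text
{'clock': 0.0, 'joints': [-1.384, 0.478, 0.022, 1.556, -0.012, 1.109, -0.083], 'qvel': [0.001, -0.001, 0.001, -0.002, -0.0, 0.002, 0.001], 'tau': [-0.001, -59.646, 1.608, -28.121, 0.012, 0.009, 0.0], 'tcp_pos': [0.196, 0.645, 0.23], 'orientation': [-0.461, -3.107, 0.003], 'contact_force': [0.327, -0.609, -0.457], 'moment': [0.026, 0.05, -0.017], 'gripper_force': 0.0, 'grip_width': 0.085}
side 42.00454432882673 323.69959955625666 206.11564531489338 (400, 640, 3) ['pixels', 'fovy', 'cx', 'cy', 'world_to_cam', 'shot']
[[0.7117, -0.7024, 0.0101, -0.4218], [0.41, 0.427, 0.8059, -0.3306], [-0.5704, -0.5694, 0.5919, -1.0947], [0.0, 0.0, 0.0, 1.0]]
hanger 0.73 [210.7, 157.5, 258.0, 202.1]
hanger 0.54 [353.3, 220.1, 369.7, 247.5]
stand 0.95 [211.4, 190.9, 242.2, 216.3]
rail 0.78 [307.1, 155.5, 424.4, 247.2]
rail 0.46 [447.8, 270.6, 479.9, 339.3]
beaker 0.7 [352.0, 225.6, 369.6, 246.8]
beaker 0.68 [209.9, 163.6, 257.9, 202.3]
flask 0.96 [255.8, 151.4, 276.4, 188.6]
wash_a 0.97 [387.4, 280.0, 419.3, 357.6]
wash_a 0.76 [445.4, 271.4, 480.6, 339.3]
jar 0.6 [428.0, 271.8, 460.6, 313.0]
jar 0.36 [304.5, 159.9, 421.1, 247.7]
hanger_tab 0.62 [208.8, 158.7, 254.4, 197.3]
hanger_head 0.77 [211.0, 160.9, 258.3, 199.6]
top 57.55550352288416 316.27874178920473 196.79729966023808 (400, 640, 3) ['pixels', 'fovy', 'cx', 'cy', 'world_to_cam', 'shot']
[[-0.0118, -0.9996, -0.0243, -0.0324], [0.9914, -0.0148, 0.13, -0.5626], [-0.1303, -0.0226, 0.9912, -1.0492], [0.0, 0.0, 0.0, 1.0]]
hanger 0.74 [187.3, 186.8, 212.9, 240.2]
stand 0.68 [193.9, 215.4, 219.7, 240.0]
rail 0.69 [276.6, 115.4, 384.7, 192.6]
beaker 0.65 [323.3, 160.7, 335.1, 169.7]
flask 0.92 [181.4, 159.7, 214.8, 186.2]
wash_a 0.97 [416.3, 215.4, 451.1, 239.7]
wash_a 0.81 [439.9, 173.6, 472.9, 196.2]
jar 0.88 [412.3, 163.3, 439.5, 190.5]
hanger_tab 0.56 [182.6, 185.8, 213.5, 238.4]
hanger_head 0.9 [185.8, 189.6, 211.2, 239.8]
```

```bash
python3 - <<'E'
import cv2,numpy as np
s=cv2.imread("pics/side0.png");t=cv2.imread("pics/top0.png")
cv2.imwrite("pics/top_hr.png",cv2.resize(t[100:250,170:400],None,fx=3.4,fy=3.4,interpolation=cv2.INTER_CUBIC))
cv2.imwrite("pics/side_hr.png",cv2.resize(s[130:270,200:430],None,fx=3.4,fy=3.4,interpolation=cv2.INTER_CUBIC))
E
```

```text
(no output)
```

View pics/top0.png

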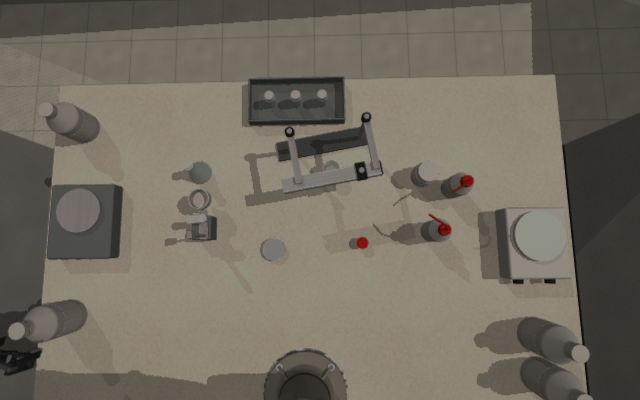

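View pics/top_hr.png

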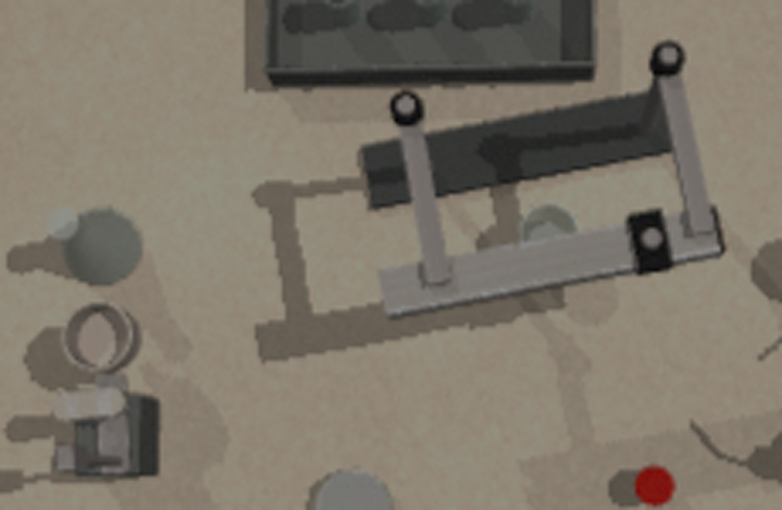

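View pics/side_hr.png

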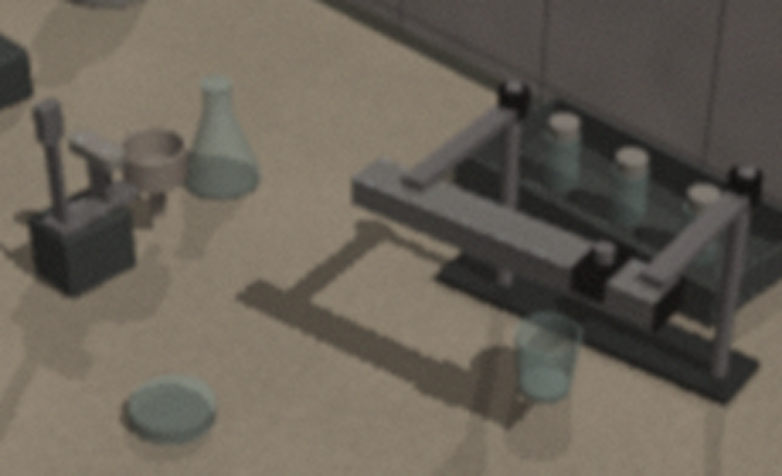

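The top view shows the rail with its open end to the left (crop 380,270 to 388,316), the saddle near the right end and the hanger at the lower left (tab about 65,457; head 88,402; funnel 100,338). The side view shows the same layout, with the rail mouth at 352,180 and the tab top at 47,104.

```bash
cat > h.py <<'E'
import numpy as np,cv2
from scipy.optimize import least_squares
from bench import get_obs, viewer, r
def proj(f,P):
    P=np.atleast_2d(P);W=f["world_to_cam"];c=P@W[:3,:3].T+W[:3,3]
    F=200/np.tan(np.radians(f["fovy"])/2)
    return np.c_[f["cx"]+F*c[:,0]/-c[:,2], f["cy"]+F*c[:,1]/c[:,2]]
def pose(p,L):
    L=np.array(L,float)/1000;c,s=np.cos(p[2]),np.sin(p[2])
    return np.c_[p[0]+c*L[:,0]-s*L[:,1],p[1]+s*L[:,0]+c*L[:,1],L[:,2]]
def crop(pts,ox,oy,k=3.4): return (np.array(pts,float)+.5)/k-.5+[ox,oy]
def fit(views,p0):
    # views: list of (frame, local pts mm, pixels)
    fun=lambda p:np.concatenate([(proj(f,pose(p,L))-px).ravel() for f,L,px in views])
    s=least_squares(fun,p0,loss='soft_l1');return s.x,fun(s.x).reshape(-1,2)
E
python3 - <<'E'
from h import *
S=viewer.grab_frame("side");T=viewer.grab_frame("top")
for f in(S,T): print("cam",-f["world_to_cam"][:3,:3].T@f["world_to_cam"][:3,3])
RL=[(18,130,180),(-18,130,180),(-18,-130,180),(18,-130,180),(135,85,203),(135,-119,203)]
v=[(T,RL,crop([(380,270),(388,314),(717,249),(708,206),(405,104),(667,55)],170,100)),
   (S,RL,crop([(378,163),(352,180),(655,296),(682,287),(514,88),(745,176)],200,130))]
p,e=fit(v,[.6,0,.1]);print("rail",p);print(e.round(1).tolist())
HL=[(-45,0,182),(0,0,122),(60,0,92)]
v=[(T,HL,crop([(65,457),(88,402),(100,336)],170,100)),(S,HL,crop([(47,104),(97,147),(155,142)],200,130))]
p,e=fit(v,[.5,.3,.0]);print("hanger",p);print(e.round(1).tolist())
for n in["beaker","flask","wash_a","jar","dish","bung"]:
  for f,nm in((S,"s"),(T,"t")):
    for d in viewer.trace(f,n)[:2]:
      if d["score"]<.6: continue
      x0,y0,x1,y1=d["rect"]; W=f["world_to_cam"];F=200/np.tan(np.radians(f["fovy"])/2)
      u=np.array([((x0+x1)/2-f["cx"])/F,-((y0+y1)/2-f["cy"])/F,-1]);dr=W[:3,:3].T@u;C=-W[:3,:3].T@W[:3,3]
      z={"beaker":.028,"flask":.05,"wash_a":.09,"jar":.04,"dish":.01,"bung":.015}[n]
      print(n,nm,(C+dr*(z-C[2])/dr[2]).round(3),round(d["score"],2))
E
```

```text
cam [-0.18867435 -0.77842633  0.91868606]
cam [ 0.42066994 -0.06441557  1.11232553]
rail [ 0.5968921  -0.08290505  0.17925836]
[[-0.4, -0.1], [-0.3, 0.4], [1.3, 0.3], [1.0, -0.3], [0.2, 0.1], [0.6, -0.6], [0.2, -1.3], [-0.5, -0.1], [-0.1, 2.3], [-0.6, -2.6], [-0.5, -0.4], [0.2, -1.6]]
hanger [0.49710445 0.28892073 0.07849485]
[[-0.1, -0.3], [0.5, 0.1], [-0.3, -0.7], [-0.3, 0.2], [-0.0, -0.4], [-0.4, 1.5]]
beaker s [ 0.646 -0.084  0.028] 0.6
flask s [0.647 0.309 0.05 ] 0.72
flask s [0.536 0.33  0.05 ] 0.72
flask t [0.633 0.309 0.05 ] 0.7
wash_a s [ 0.575 -0.449  0.09 ] 0.75
wash_a s [ 0.461 -0.374  0.09 ] 0.68
wash_a t [ 0.465 -0.375  0.09 ] 0.9
wash_a t [ 0.577 -0.438  0.09 ] 0.7
jar s [ 0.631 -0.363  0.04 ] 0.68
jar t [ 0.622 -0.361  0.04 ] 0.84
dish s [0.405 0.077 0.01 ] 0.6
dish t [0.412 0.09  0.01 ] 0.79
dish t [ 0.664 -0.088  0.01 ] 0.61
bung s [ 0.425 -0.177  0.015] 0.66
```

```bash
python3 - <<'E'
from h import *
for n in("side","top"):
    f=viewer.grab_frame(n); print(n,proj(f,[[.196,.645,.231],[.196,.645,0],[.452,.285,.231]]).round())
E
```

```text
side [[ 58. 129.]
 [ 80. 198.]
 [211. 145.]]
top [[ 26. 344.]
 [ 89. 323.]
 [181. 233.]]
```

View pics/side0.png

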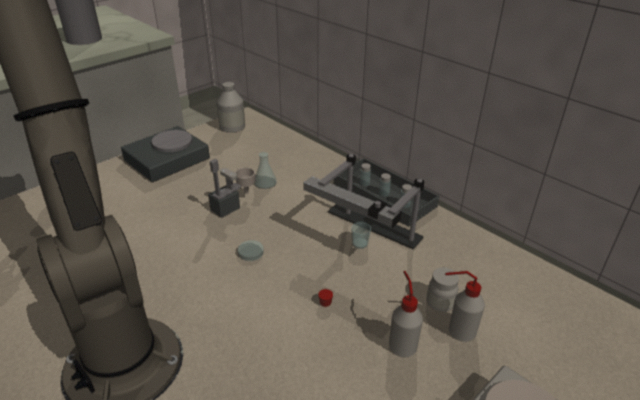

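The side view shows the arm at the left, the hanger on its block at (222,190), the flask at (265,172), and the rail from (305,187) to (420,215) with the beaker below it at (360,235). I'll raise the tool first, then move across.

Call:
play_rows([
  [[-1, 0, 0, -0.15, 0], [-1, -0.1, -0.08, -0.2, 0], [-1, -0.25, -0.19, -0.2, -0.04], [-1, -0.4, -0.31, -0.2, -0.08], [-1, -0.55, -0.42, -0.2, -0.12], [-1, -0.7, -0.54, -0.2, -0.12], [-1, -0.8, -0.62, -0.2, -0.12], [-1, -0.875, -0.675, -0.2, -0.12], [-1, -0.875, -0.675, -0.2, -0.12]],
], grip_force=60)

```text
clock: 2.55
tcp_pos: [0.3283, 0.4616, 0.2717]
orientation: [0.178, 3.135, -0.002]
contact_force: [0.1, -0.9, -0.6]
grip_width: 0.0852
gripper_force: 0.0
```

Call:
play_rows([
  [[-1, -0.1, -0.11, 0, -0.04], [-1, -0.25, -0.28, 0, -0.08], [-1, -0.4, -0.45, 0, -0.122], [-1, -0.54, -0.61, 0, -0.122], [-1, -0.65, -0.74, 0, -0.122], [-1, -0.7, -0.79, 0.1, -0.122], [-1, -0.715, -0.807, 0.2, -0.122], [-1, -0.715, -0.807, 0.2, -0.122], [-1, -0.715, -0.807, 0.2, -0.122]],
])

```text
clock: 3.3
tcp_pos: [0.4486, 0.2906, 0.2308]
orientation: [0.135, -3.137, 0.001]
contact_force: [0.0, 0.6, 0.5]
grip_width: 0.0854
gripper_force: 0.0
```

```bash
python3 - <<'E'
from h import *
f=viewer.grab_frame("side");g=viewer.grab_frame("top")
a=cv2.resize(f["pixels"][90:240,150:300],None,fx=4,fy=4,interpolation=cv2.INTER_CUBIC)
b=cv2.resize(g["pixels"][160:260,150:250],None,fx=6,fy=6,interpolation=cv2.INTER_CUBIC)[:,:200*1] if 0 else cv2.resize(g["pixels"][160:310,140:190],None,fx=4,fy=4,interpolation=cv2.INTER_CUBIC)
cv2.imwrite("pics/n1.png",np.hstack([a,b])[:,:,::-1])
t=get_obs();print(t["tcp_pos"],t["orientation"]);print(proj(f,[t["tcp_pos"]]),proj(g,[t["tcp_pos"]]))
E
```

```text
[0.44911089 0.29202207 0.23229688] [-1.37364093e-01  3.13785005e+00  2.01686307e-03]
[[208.56415809 143.65271186]] [[178.20212957 234.47868613]]
```

View pics/n1.png

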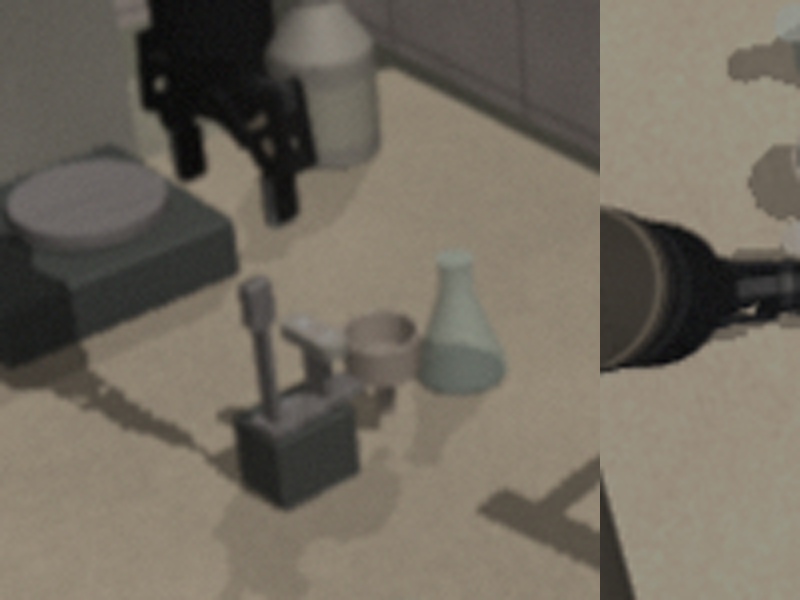

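The crop shows the open fingers centred above the tab (tips at 190,170 and 282,215, tab top at 257,283). That matches the projected tool point, so I'll go down and grip.

Call:
play_rows([
  [[-1, -0.018, -0.022, 0, 0], [-1, -0.018, -0.022, 0.1, 0], [-1, -0.018, -0.022, 0.2, 0], [-1, -0.018, -0.022, 0.3, 0], [-1, -0.018, -0.022, 0.38, 0], [-1, -0.018, -0.022, 0.42, 0], [-1, -0.018, -0.022, 0.42, 0], [-1, -0.018, -0.022, 0.42, 0]],
])

```text
clock: 4.07
tcp_pos: [0.4537, 0.2867, 0.148]
orientation: [-0.135, 3.138, 0.001]
contact_force: [0.4, 0.7, -0.0]
grip_width: 0.0851
gripper_force: 0.0
```

```bash
python3 - <<'E'
from h import *
f=viewer.grab_frame("side")
a=cv2.resize(f["pixels"][110:230,160:300],None,fx=4,fy=4,interpolation=cv2.INTER_CUBIC)
cv2.imwrite("pics/n2.png",a[:,:,::-1])
for i in range(3):
  t=get_obs();print(t["clock"],t["tcp_pos"],t["orientation"],t["contact_force"]); viewer.grab_frame("top")
E
```

```text
4.1167 [0.45404276 0.28682896 0.14844799] [-1.34455759e-01  3.13726806e+00  1.75246357e-03] [ 0.32245348 -0.27779442  1.16108175]
4.1667 [0.45415375 0.28684784 0.14860905] [-1.34234389e-01  3.13691033e+00  2.20889415e-03] [ 0.2281784  -0.75351606  0.41303607]
4.2167 [0.45413813 0.28680503 0.14862143] [-1.34121790e-01  3.13683652e+00  2.34548294e-03] [0.27312728 0.24949355 0.35137654]
```

View pics/n2.png

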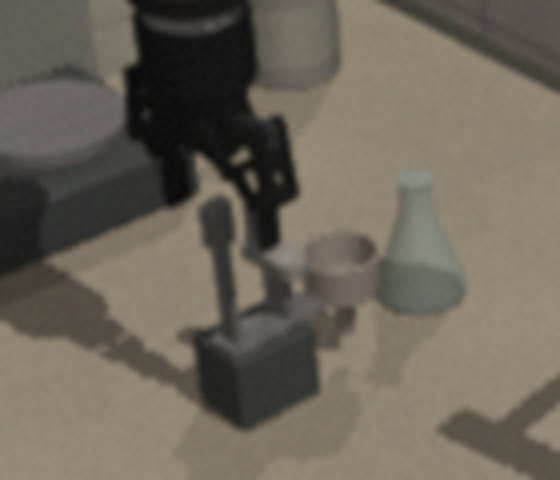

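The fingers straddle the tab (tips at 178,200 and 262,245, tab at 217,222). I'll close them.

Call:
play_rows([
  [[0, 0, 0, 0, 0], [0.5, 0, 0, 0, 0], [1, 0, 0, 0, 0], [1, 0, 0, 0, 0], [1, 0, 0, 0, 0], [1, 0, 0, 0, 0], [1, 0, 0, 0, 0], [1, 0, 0, 0, 0], [1, 0, 0, 0, 0], [1, 0, 0, 0, 0]],
], grip_force=80)

```text
clock: 5.1
tcp_pos: [0.4533, 0.2864, 0.1474]
orientation: [-0.134, 3.139, 0.001]
contact_force: [-1.1, 1.7, 2.5]
grip_width: 0.0132
gripper_force: 78.4
```

Call:
play_rows([
  [[1, 0, 0, -0.08, 0], [1, 0, 0, -0.2, 0], [1, 0, -0.05, -0.26, 0], [1, -0.03, -0.15, -0.26, -0.01], [1, -0.07, -0.3, -0.26, -0.02], [1, -0.11, -0.45, -0.26, -0.03], [1, -0.15, -0.6, -0.26, -0.04], [1, -0.19, -0.75, -0.26, -0.05], [1, -0.22, -0.88, -0.26, -0.06], [1, -0.24, -0.96, -0.26, -0.06], [1, -0.248, -1, -0.26, -0.06], [1, -0.248, -1, -0.26, -0.06]],
])

```text
clock: 6.1
tcp_pos: [0.5197, 0.088, 0.1988]
orientation: [0.275, -3.129, 0.002]
contact_force: [0.5, -0.1, -4.2]
grip_width: 0.013
gripper_force: 78.3
```

```bash
python3 - <<'E'
from h import *
viewer.grab_frame("side");viewer.grab_frame("side")
f=viewer.grab_frame("side");g=viewer.grab_frame("top")
a=cv2.resize(f["pixels"][110:260,240:430],None,fx=4.2,fy=4,interpolation=cv2.INTER_CUBIC)
a=cv2.resize(f["pixels"][120:250,240:430],None,fx=4,fy=4,interpolation=cv2.INTER_CUBIC)
b=cv2.resize(g["pixels"][110:210,220:400],None,fx=4,fy=4,interpolation=cv2.INTER_CUBIC)
cv2.imwrite("pics/n3s.png",a[:,:,::-1]);cv2.imwrite("pics/n3t.png",b[:,:,::-1])
t=get_obs();print({k:np.round(t[k],4).tolist() for k in("clock","tcp_pos","orientation","contact_force","moment","grip_width")})
E
```

```text
{'clock': 6.3, 'tcp_pos': [0.5192, 0.0928, 0.1991], 'orientation': [0.2855, -3.128, -0.001], 'contact_force': [0.7971, -0.3638, -3.9366], 'moment': [-0.0431, 0.0932, 0.066], 'grip_width': 0.0128}
```

View pics/n3s.png

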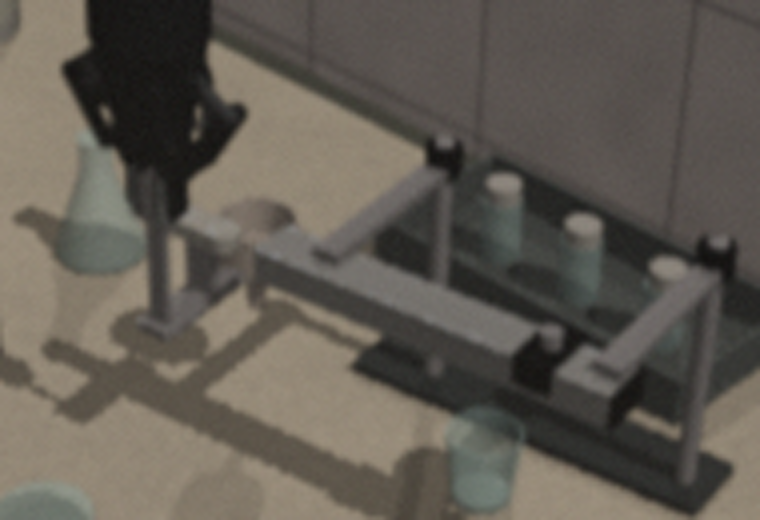

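View pics/n3t.png

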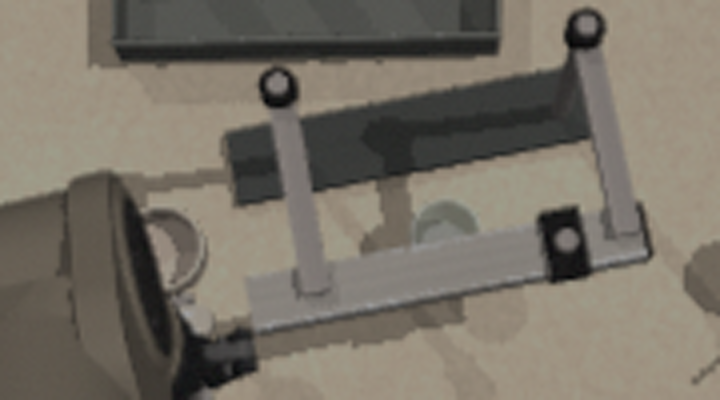

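The side crop shows the head (about 225,235) just left of the mouth (252,253). The top crop shows the funnel rim around (165,252) and the rail roof from (247,280) to (640,208). I'll refine the rail and hanger poses from edges in both pictures.

```bash
cat >> h.py <<'E'
from scipy.ndimage import map_coordinates
def edges(f,C,w=3.0):
    """C: world polyline samples; returns (indices, edge pixels, normals)"""
    g=cv2.GaussianBlur(cv2.cvtColor(f["pixels"],cv2.COLOR_RGB2GRAY).astype(float),(0,0),.8)
    q=proj(f,C);t=np.gradient(q,axis=0);n=np.c_[-t[:,1],t[:,0]]/np.linalg.norm(t,axis=1)[:,None]
    s=np.arange(-w,w+.01,.1);P=q[:,None]+s[None,:,None]*n[:,None]
    G=np.abs(np.gradient(map_coordinates(g,[P[...,1],P[...,0]],order=1),axis=1))/.1
    G=cv2.GaussianBlur(G,(0,0),3); k=G.argmax(1); ok=(G.max(1)>6)&(k>2)&(k<len(s)-3)
    return ok,q+s[k][:,None]*n,n
def efit(curves,p0,posef,it=6,w=3.0):
    p=np.array(p0,float)
    for i in range(it):
        E=[edges(f,posef(p,L),w if i<2 else 1.5) for f,L in curves]
        fun=lambda p:np.concatenate([(((proj(f,posef(p,L))-e)*n).sum(1))[ok] for (f,L),(ok,e,n) in zip(curves,E)])
        s=least_squares(fun,p,loss='soft_l1',f_scale=.3);p=s.x
    return p,[(int(ok.sum()),np.round(np.median(((proj(f,posef(p,L))-e)*n).sum(1)[ok]),2) if ok.any() else None) for (f,L),(ok,e,n) in zip(curves,E)]
def lin(a,b,n=40): return np.linspace(a,b,n)
E
cat > m.py <<'E'
from h import *
f=viewer.grab_frame("side");g=viewer.grab_frame("top")
up=np.concatenate
L1=up([lin((18,75,180),(18,-60,180)),lin((18,128,180),(18,95,180),10)])   # roof far edge
end=lin((-17,130,180),(17,130,180),15)
L2=lin((-18,125,156),(-18,0,156))
L3=lin((-18,125,180),(-18,0,180))
for nm,c in(("top",[(g,L1),(g,end)]),("top2",[(g,L1),(g,end),(g,L2)]),("side",[(f,L3),(f,L2),(f,L1)]),("both",[(g,L1),(g,end),(f,L3),(f,L2)])):
    p,q=efit(c,[.5969,-.083,.178],pose);print(nm,p.round(4),q)
o=get_obs();R=cv2.Rodrigues(o["orientation"])[0];yaw=np.arctan2(-R[0,1],R[1,1]);print("tcp",o["tcp_pos"].round(4),"yaw",yaw.round(4))
z=.112
a=np.radians(np.arange(-60,100,4));circ=np.c_[60+30*np.cos(a),30*np.sin(a),np.full(len(a),144)]
t0=o["tcp_pos"][:2]+.045*np.array([np.cos(yaw),np.sin(yaw)])
hp=lambda p,L:pose([p[0],p[1],yaw],L)
for w in(2.5,4):
  a=np.radians(np.arange(-140,60,4));c=np.c_[60+30*np.cos(a),30*np.sin(a),np.full(len(a),144)]
  p,q=efit([(g,c)],t0,hp,w=w);print("hanger top",p.round(4),q,"pred",t0.round(4))
  e=edges(g,hp(p,c),1.5);print((((e[1]-proj(g,hp(p,c)))*e[2]).sum(1)).round(1).tolist(),e[0].astype(int).tolist())
E
python3 m.py
```

```text
top [ 0.5968 -0.0812  0.18  ] [(37, np.float64(0.02)), (15, np.float64(0.0))]
top2 [ 0.5966 -0.0814  0.132 ] [(24, np.float64(-0.19)), (6, np.float64(-0.01)), (30, np.float64(0.3))]
side [-15.5387  89.9911   0.2425] [(0, None), (0, None), (0, None)]
both [ 0.5967 -0.0813  0.1615] [(39, np.float64(-0.39)), (12, np.float64(-0.0)), (40, np.float64(0.0)), (40, np.float64(0.5))]
tcp [0.5194 0.0926 0.1992] yaw 0.1821
hanger top [0.5569 0.1008] [(37, np.float64(0.1))] pred [0.5637 0.1008]
[1.5, 1.5, 1.5, 1.5, 1.5, 1.5, 1.5, 1.5, 1.5, 1.5, 1.5, 1.5, -1.5, -0.9, -0.7, -0.6, -0.5, -0.4, -0.3, -0.2, -0.1, -0.1, 0.0, 0.1, 0.1, 0.1, 0.2, 0.2, 0.2, 0.3, 0.3, 0.3, 0.3, 0.2, 0.1, 0.0, -0.1, -0.1, -0.1, -0.1, -0.1, -0.1, 0.0, 0.1, 0.1, -0.3, -0.7, -0.8, -0.9, -0.9] [0, 0, 0, 0, 0, 0, 0, 0, 0, 0, 0, 0, 0, 1, 1, 1, 1, 1, 1, 1, 1, 1, 1, 1, 1, 1, 1, 1, 1, 1, 1, 1, 1, 1, 1, 1, 1, 1, 1, 1, 1, 1, 1, 1, 1, 1, 1, 1, 1, 1]
hanger top [0.5569 0.0983] [(44, np.float64(-0.22))] pred [0.5637 0.1008]
[0.6, 0.6, 0.6, 0.6, 0.5, 0.5, 0.5, 0.5, 0.5, 0.4, 0.4, 0.4, 0.4, -1.5, -1.5, -1.5, -1.5, -1.5, -1.2, -1.0, -0.8, -0.7, -0.6, -0.5, -0.4, -0.3, -0.3, -0.2, -0.1, 0.0, 0.1, 0.2, 0.2, 0.3, 0.3, 0.2, 0.2, 0.2, 0.2, 0.1, 0.1, 0.2, 0.2, 0.4, 0.5, 0.5, 0.4, 0.3, 0.2, 0.2] [1, 1, 1, 1, 1, 1, 1, 1, 1, 1, 1, 1, 1, 0, 0, 0, 0, 0, 1, 1, 1, 1, 1, 1, 1, 1, 1, 1, 1, 1, 1, 1, 1, 1, 1, 1, 1, 1, 1, 1, 1, 1, 1, 1, 1, 1, 1, 1, 1, 1]
```

```bash
cat > m2.py <<'E'
from h import *
f=viewer.grab_frame("side");g=viewer.grab_frame("top")
p=[.5968,-.0812,.180]
def off(f,C,w=3):
    ok,e,n=edges(f,C,w);d=((e-proj(f,C))*n).sum(1);d[~ok]=np.nan;return d.round(1).tolist()
for nm,y in(("L3 roof -18",180),("L2 under -18",156)):
    print(nm,off(f,pose(p,lin((-18,125,y),(-18,-50,y),15))))
print("far top",off(g,pose(p,lin((18,75,180),(18,-60,180),12))))
# hanger: pose q=(x,y,pitch), about tab centre
o=get_obs();R=cv2.Rodrigues(o["orientation"])[0];yaw=np.arctan2(-R[0,1],R[1,1])
T=o["tcp_pos"]
def hp(q,L):
    L=np.array(L,float)/1000-[-.045,0,.105];c,s=np.cos(q[2]),np.sin(q[2])
    L=np.c_[c*L[:,0]+s*L[:,2],L[:,1],-s*L[:,0]+c*L[:,2]]
    c,s=np.cos(yaw),np.sin(yaw)
    return np.c_[q[0]+c*L[:,0]-s*L[:,1],q[1]+s*L[:,0]+c*L[:,1],T[2]+.019-.0025+L[:,2]]
# side: upright silhouette edges: near camera corners (-x,+y) left edge, (+x,-y) right edge
UL=lin((-48,7,15),(-48,7,70),25);UR=lin((-42,-7,15),(-42,-7,70),25)
SB=lin((-54,-13,0),(-20,-13,0),15); SE=lin((-55,13,0),(-55,-13,0),12)
a=np.radians(np.arange(-100,30,4));c=np.c_[60+30*np.cos(a),30*np.sin(a),np.full(len(a),32)]
q0=[T[0],T[1],0]
print("sideonly off UL",off(f,hp(q0,UL)),"UR",off(f,hp(q0,UR)),"SB",off(f,hp(q0,SB)),"SE",off(f,hp(q0,SE)))
print("funnel top off",off(g,hp(q0,c),5))
for nm,cv in(("side",[(f,UL),(f,UR),(f,SB),(f,SE)]),("both",[(f,UL),(f,UR),(f,SB),(f,SE),(g,c)])):
    q,e=efit(cv,q0,hp,w=5);print(nm,q.round(4),"dtcp",(q[:2]-T[:2]).round(4),e)
a=f["pixels"].copy();k=5
a=cv2.resize(a[150:215,255:375],None,fx=6,fy=6,interpolation=cv2.INTER_CUBIC)
def dr(C,col):
    P=((proj(f,C)-[255,150]+.5)*6-.5)
    cv2.polylines(a,[np.int32(P*16)],False,col,1,cv2.LINE_AA,4)
for C in(UL,UR,SB,SE): dr(hp(q0,C),(255,0,0))
ang=np.radians(np.arange(0,361,10));full=np.c_[60+30*np.cos(ang),30*np.sin(ang),np.full(37,32)];dr(hp(q0,full),(255,0,0))
for z in(50,62):dr(hp(q0,[(-12,18,z),(-12,-18,z),(-6,-28,z),(0,-30,z),(6,-28,z),(12,-18,z),(12,18,z)]),(255,0,0))
for z in(156,180):
    dr(pose(p,[(18,130,z),(-18,130,z),(-18,50,z)]),(0,255,0))
cv2.imwrite("pics/ov.png",a[:,:,::-1])
E
python3 m2.py
```

```text
L3 roof -18 [-0.3, -0.3, -0.3, -0.3, -0.3, -0.2, -0.2, -0.2, -0.2, -0.1, -0.1, -0.1, -0.1, 0.0, 0.0]
L2 under -18 [-0.9, -0.9, -0.9, -0.9, -0.8, -0.8, -0.7, -0.7, -0.6, -0.5, -0.5, -0.4, -0.3, nan, nan]
far top [0.0, 0.0, 0.0, 0.0, 0.0, 0.0, 0.0, 0.0, 0.0, 0.1, 0.2, 0.2]
sideonly off UL [-0.3, -0.3, -0.3, -0.3, -0.2, -0.2, -0.2, -0.2, -0.2, -0.1, -0.1, -0.1, 0.0, 0.0, 0.0, 0.0, 0.1, 0.1, 0.1, 0.1, 0.1, 0.1, 0.1, 0.1, 0.1] UR [-1.1, -1.1, -1.0, -1.0, -1.0, -0.9, -0.9, -0.8, -0.8, -0.8, -0.7, -0.7, -0.7, -0.7, -0.6, -0.6, -0.6, -0.6, -0.5, -0.5, -0.5, -0.5, -0.4, -0.4, -0.4] SB [nan, nan, nan, nan, nan, nan, nan, nan, nan, nan, nan, nan, -0.6, -0.6, -0.6] SE [-2.1, -2.1, -2.1, -2.1, -2.1, -2.1, nan, nan, nan, nan, nan, nan]
funnel top off [-1.3, -1.3, -1.4, -1.4, -1.5, -1.6, -1.6, -1.7, -1.7, -1.7, -1.8, -1.8, -1.8, -1.9, -1.9, -1.9, -1.9, -1.9, -1.9, -1.9, -2.0, -2.0, -2.0, -2.0, -2.1, -2.2, -2.2, -2.3, -2.3, -2.3, nan, nan, nan]
side [0.5347 0.1121 0.001 ] dtcp [0.0152 0.0199] [(25, np.float64(-0.19)), (25, np.float64(0.1)), (0, None), (12, np.float64(-0.22))]
both [0.5635 0.1083 0.4085] dtcp [0.0439 0.0162] [(6, np.float64(0.56)), (7, np.float64(-0.39)), (0, None), (12, np.float64(-0.09)), (33, np.float64(0.01))]
```

View pics/ov.png

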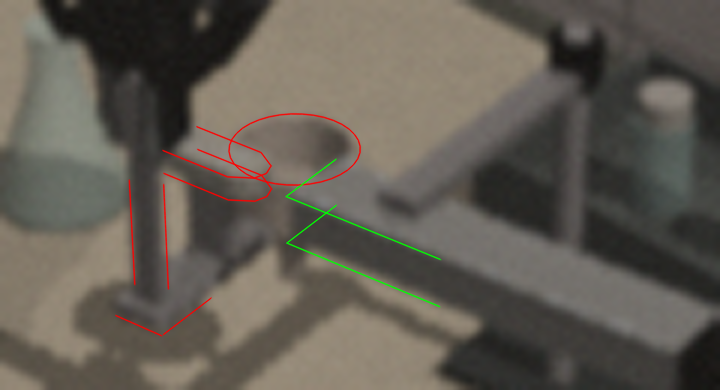

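The overlay shows the hanger pitched slightly (about 0.03 rad), with its head about 2 mm toward the tab side and slightly low. The rail lines fit well. I'll correct by +2 mm in rail x and +2.5 mm in z and move up to the mouth.

Call:
play_rows([
  [[1, -0.01, 0, -0.012, 0], [1, -0.01, -0.04, -0.012, 0], [1, -0.01, -0.07, -0.012, 0], [1, -0.01, -0.1, -0.012, 0], [1, -0.01, -0.115, -0.012, 0], [1, -0.01, -0.13, -0.012, 0], [1, -0.01, -0.145, -0.012, 0], [1, -0.01, -0.16, -0.012, 0], [1, -0.01, -0.17, -0.012, 0], [1, -0.01, -0.17, -0.012, 0]],
])

```text
clock: 7.33
tcp_pos: [0.5279, 0.0575, 0.2016]
orientation: [0.281, -3.129, 0.0]
contact_force: [-0.7, -0.9, -3.8]
grip_width: 0.0128
gripper_force: 78.2
```

Call:
play_rows([
  [[1, 0, -0.015, 0, 0], [1, 0, -0.03, 0, 0], [1, 0, -0.045, 0, 0], [1, 0, -0.06, 0, 0], [1, 0, -0.075, 0, 0], [1, 0, -0.09, 0, 0], [1, 0, -0.1, 0, 0], [1, 0, -0.1, 0, 0]],
])

```text
clock: 8.0
tcp_pos: [0.5315, 0.0376, 0.2016]
orientation: [0.28, -3.129, 0.001]
contact_force: [0.4, -0.6, -5.1]
grip_width: 0.0129
gripper_force: 78.1
```

```bash
cat > s.py <<'E'
from h import *
F=[];M=[]
for i in range(4):
    f=viewer.grab_frame("side");o=get_obs();F.append(o["contact_force"]);M.append(o["moment"])
F=np.mean(F,0);M=np.mean(M,0);c,s=np.cos(.18),np.sin(.18)
d=o["tcp_pos"][:2]-[.5968,-.0812]
print("t",o["clock"],"tcp rail x,y",((c*d[0]+s*d[1])*1000).round(1),((-s*d[0]+c*d[1])*1000).round(1),"z",o["tcp_pos"][2].round(4),"F rail",(c*F[0]+s*F[1]).round(1),(-s*F[0]+c*F[1]).round(1),F[2].round(1),"M",M.round(2))
R=cv2.Rodrigues(o["orientation"])[0];print("yaw",np.arctan2(-R[0,1],R[1,1]).round(4),"tilt",R[:2,2].round(4),o["grip_width"])
E
python3 s.py
```

```text
t 8.2 tcp rail x,y -43.1 128.8 z 0.2016 F rail 0.0 -1.5 -5.0 M [-0.37  0.17 -0.05]
yaw 0.1791 tilt [-0.0002 -0.0006] 0.01321592572921978
```

Call:
play_rows([
  [[1, 0, -0.015, 0, 0], [1, 0, -0.03, 0, 0], [1, 0, -0.045, 0, 0], [1, 0, -0.06, 0, 0], [1, 0, -0.075, 0, 0], [1, 0, -0.09, 0, 0], [1, 0, -0.105, 0, 0], [1, 0, -0.12, 0, 0], [1, 0, -0.12, 0, 0]],
])

```text
clock: 8.95
tcp_pos: [0.5357, 0.0139, 0.2016]
orientation: [0.28, -3.129, 0.001]
contact_force: [-0.4, 0.3, -6.3]
grip_width: 0.0131
gripper_force: 78.1
```

```bash
python3 s.py
```

```text
t 9.15 tcp rail x,y -43.1 104.5 z 0.2016 F rail 0.1 -0.9 -6.5 M [-0.29  0.23 -0.02]
yaw 0.179 tilt [-0.     -0.0009] 0.012935477916365937
```

Call:
play_rows([
  [[1, 0, 0, 0.006, 0], [1, 0, -0.01, 0.01, 0], [1, 0, -0.02, 0.01, 0], [1, 0, -0.035, 0.01, 0], [1, 0, -0.05, 0.01, 0], [1, 0, -0.05, 0.01, 0]],
])

```text
clock: 9.65
tcp_pos: [0.5378, 0.0038, 0.1999]
orientation: [-0.28, 3.129, -0.001]
contact_force: [-0.1, -0.8, -3.5]
grip_width: 0.0125
gripper_force: 78.5
```

```bash
python3 s.py; python3 - <<'E'
from h import *
f=viewer.grab_frame("side");g=viewer.grab_frame("top")
a=cv2.resize(f["pixels"][135:215,275:405],None,fx=6,fy=6,interpolation=cv2.INTER_CUBIC)
cv2.imwrite("pics/in.png",a[:,:,::-1])
E
```

```text
t 9.85 tcp rail x,y -42.9 95.4 z 0.1997 F rail 0.1 0.4 -3.4 M [-0.06  0.18  0.02]
yaw 0.1796 tilt [0.0001 0.0001] 0.013154654259760604
```

View pics/in.png

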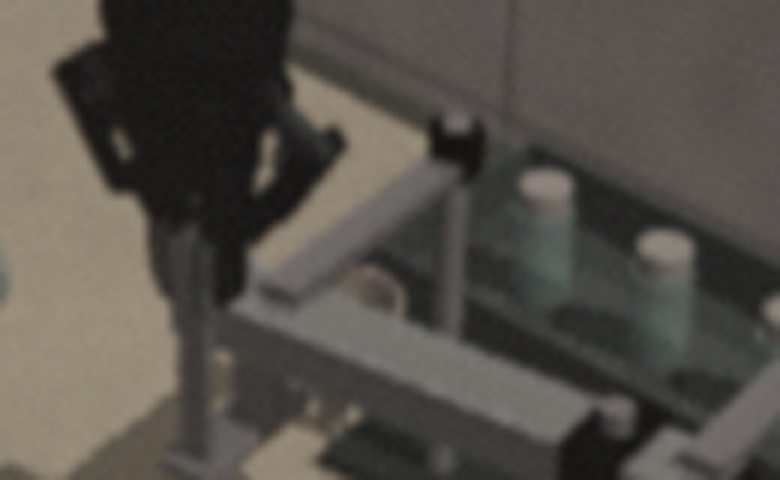

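The hanger head is in the channel, with only the upright visible beside the rail at (195,340), and the forces are just its weight. I'll slide on.

Call:
play_rows([
  [[1, 0, -0.02, 0, 0], [1, 0, -0.05, 0, 0], [1, 0, -0.08, 0, 0], [1, 0, -0.11, 0, 0], [1, 0, -0.14, 0, 0], [1, 0, -0.17, 0, 0], [1, 0, -0.2, 0, 0], [1, 0, -0.23, 0, 0], [1, 0, -0.26, 0, 0], [1, 0, -0.28, 0, 0], [1, 0, -0.3, 0, 0], [1, 0, -0.3, 0, 0]],
])

```text
clock: 10.95
tcp_pos: [0.5483, -0.0553, 0.1997]
orientation: [-0.28, 3.129, -0.001]
contact_force: [-0.2, -0.1, -3.4]
grip_width: 0.0134
gripper_force: 78.5
```

```bash
python3 s.py
```

```text
t 11.15 tcp rail x,y -42.9 35.7 z 0.1996 F rail 0.1 0.1 -3.6 M [-0.02  0.15 -0.01]
yaw 0.1802 tilt [-0.0002  0.0003] 0.013324059808443877
```

Call:
play_rows([
  [[1, 0, -0.008, 0, 0], [1, 0, -0.016, 0, 0], [1, 0, -0.024, 0, 0], [1, 0, -0.032, 0, 0], [1, 0, -0.04, 0, 0], [1, 0, -0.048, 0, 0], [1, 0, -0.056, 0, 0], [1, 0, -0.064, 0, 0], [1, 0, -0.072, 0, 0], [1, 0, -0.08, 0, 0]],
])

```text
clock: 11.98
tcp_pos: [0.5511, -0.0701, 0.1997]
orientation: [0.282, -3.129, -0.0]
contact_force: [0.8, -1.3, -3.1]
grip_width: 0.013
gripper_force: 78.4
```

Call:
play_rows([
  [[1, 0, -0.008, 0, 0], [1, 0, -0.016, 0, 0], [1, 0, -0.024, 0, 0], [1, 0, -0.032, 0, 0], [1, 0, -0.04, 0, 0], [1, 0, -0.048, 0, 0]],
])

```text
clock: 12.48
tcp_pos: [0.5528, -0.0795, 0.1997]
orientation: [0.282, -3.129, -0.0]
contact_force: [-0.4, -0.0, -3.6]
grip_width: 0.013
gripper_force: 78.4
```

Call:
play_rows([
  [[1, 0, -0.008, 0, 0], [1, 0, -0.016, 0, 0], [1, 0, -0.024, 0, 0], [1, 0, -0.032, 0, 0], [1, 0, -0.04, 0, 0], [1, 0, -0.048, 0, 0]],
])

```text
clock: 12.98
tcp_pos: [0.5546, -0.089, 0.1997]
orientation: [-0.282, 3.129, 0.0]
contact_force: [-0.1, 0.3, -3.4]
grip_width: 0.013
gripper_force: 78.4
```

Call:
play_rows([
  [[1, 0, -0.008, 0, 0], [1, 0, -0.016, 0, 0], [1, 0, -0.024, 0, 0], [1, 0, -0.032, 0, 0], [1, 0, -0.04, 0, 0]],
])

```text
clock: 13.4
tcp_pos: [0.556, -0.0968, 0.1997]
orientation: [0.282, -3.129, -0.0]
contact_force: [-0.4, -0.1, -4.6]
grip_width: 0.013
gripper_force: 78.4
```

Call:
play_rows([
  [[1, 0, -0.008, 0, 0], [1, 0, -0.016, 0, 0], [1, 0, -0.024, 0, 0], [1, 0, -0.032, 0, 0], [1, 0, -0.04, 0, 0]],
])

```text
clock: 13.82
tcp_pos: [0.5574, -0.1047, 0.1997]
orientation: [0.282, -3.129, -0.0]
contact_force: [-0.1, 0.5, -3.8]
grip_width: 0.0132
gripper_force: 78.4
```

Call:
play_rows([
  [[1, 0, -0.008, 0, 0], [1, 0, -0.016, 0, 0], [1, 0, -0.024, 0, 0], [1, 0, -0.032, 0, 0]],
])

```text
clock: 14.15
tcp_pos: [0.558, -0.1086, 0.1997]
orientation: [0.285, -3.127, -0.005]
contact_force: [-4.5, 6.8, 0.4]
grip_width: 0.013
gripper_force: 79.1
```

Call:
play_rows([
  [[1, 0, -0.005, 0, 0], [1, 0, -0.01, 0, 0], [1, 0, -0.015, 0, 0], [1, 0, -0.02, 0, 0], [1, 0, -0.025, 0, 0], [1, 0, -0.03, 0, 0]],
])

```text
clock: 14.65
tcp_pos: [0.559, -0.114, 0.1997]
orientation: [0.286, -3.127, -0.006]
contact_force: [-4.3, 6.2, 1.7]
grip_width: 0.0129
gripper_force: 79.1
```

```bash
python3 s.py
```

```text
t 14.85 tcp rail x,y -43.1 -26.0 z 0.1997 F rail -2.2 6.6 0.8 M [1.31 0.83 0.2 ]
yaw 0.1817 tilt [-0.0017  0.0028] 0.012823226684780784
```

Call:
play_rows([
  [[1, 0, -0.004, 0, 0], [1, 0, -0.008, 0, 0], [1, 0, -0.012, 0, 0], [1, 0, -0.016, 0, 0], [1, 0, -0.02, 0, 0]],
])

```text
clock: 15.27
tcp_pos: [0.5597, -0.118, 0.1996]
orientation: [0.285, -3.127, -0.005]
contact_force: [-3.3, 7.7, 0.5]
grip_width: 0.0131
gripper_force: 79.1
```

Call:
play_rows([
  [[1, 0, -0.004, 0, 0], [1, 0, -0.008, 0, 0], [1, 0, -0.01, 0, 0]],
])

```text
clock: 15.52
tcp_pos: [0.5601, -0.1201, 0.1997]
orientation: [0.285, -3.127, -0.005]
contact_force: [-3.0, 6.4, -0.1]
grip_width: 0.0129
gripper_force: 79.1
```

Call:
play_rows([
  [[1, 0, -0.003, 0, 0], [1, 0, -0.006, 0, 0], [1, 0, -0.006, 0, 0]],
])

```text
clock: 15.77
tcp_pos: [0.5603, -0.1215, 0.1997]
orientation: [0.285, -3.127, -0.005]
contact_force: [-3.7, 4.9, 0.2]
grip_width: 0.0126
gripper_force: 79.0
```

Call:
play_rows([
  [[1, 0, -0.003, 0, 0], [1, 0, -0.006, 0, 0], [1, 0, -0.006, 0, 0]],
])

```text
clock: 16.02
tcp_pos: [0.5604, -0.1219, 0.1997]
orientation: [0.286, -3.127, -0.006]
contact_force: [-4.3, 8.9, 1.0]
grip_width: 0.0129
gripper_force: 79.2
```

Force is rising, so this may be the hard stop.

Call:
play_rows([
  [[1, 0, -0.003, 0, 0], [1, 0, -0.005, 0, 0], [1, 0, -0.005, 0, 0]],
])

```text
clock: 16.27
tcp_pos: [0.5604, -0.1221, 0.1997]
orientation: [0.287, -3.126, -0.008]
contact_force: [-4.9, 8.8, 3.1]
grip_width: 0.0133
gripper_force: 79.5
```

```bash
python3 s.py
```

```text
t 16.4667 tcp rail x,y -43.2 -33.7 z 0.1996 F rail -3.4 9.6 2.7 M [2.18 1.21 0.33]
yaw 0.183 tilt [-0.003   0.0048] 0.013013092405883928
```

Call:
play_rows([
  [[1, 0, -0.002, 0, 0], [1, 0, -0.004, 0, 0], [1, 0, -0.006, 0, 0], [1, 0, -0.006, 0, 0]],
])

```text
clock: 16.8
tcp_pos: [0.5604, -0.1224, 0.1997]
orientation: [0.288, -3.125, -0.01]
contact_force: [-6.3, 11.6, 4.8]
grip_width: 0.0132
gripper_force: 79.8
```

```bash
python3 s.py
```

```text
t 17.0 tcp rail x,y -43.2 -34.0 z 0.1997 F rail -4.7 11.7 4.6 M [2.64 1.47 0.42]
yaw 0.1839 tilt [-0.0036  0.006 ] 0.012659780473730713
```

Call:
play_rows([
  [[1, 0, -0.002, 0, 0], [1, 0, -0.004, 0, 0], [1, 0, -0.004, 0, 0], [1, 0, -0.004, 0, 0], [1, 0, -0.004, 0, 0], [1, 0, -0.004, 0, 0], [1, 0, -0.004, 0, 0], [1, 0, -0.004, 0, 0], [1, 0, -0.004, 0, 0], [1, 0, -0.004, 0, 0], [1, 0, -0.004, 0, 0], [1, 0, -0.004, 0, 0]],
])

```text
clock: 18.0
tcp_pos: [0.5604, -0.1226, 0.1996]
orientation: [0.289, -3.125, -0.011]
contact_force: [-7.3, 12.7, 3.8]
grip_width: 0.0129
gripper_force: 79.7
```

```bash
python3 s.py
```

```text
t 18.2 tcp rail x,y -43.2 -34.2 z 0.1996 F rail -4.6 13.1 4.6 M [2.96 1.58 0.44]
yaw 0.1844 tilt [-0.0041  0.0067] 0.012953001781204981
```

Call:
play_rows([
  [[1, 0, -0.003, 0, 0], [1, 0, -0.003, 0, 0], [1, 0, -0.003, 0, 0], [1, 0, -0.003, 0, 0], [1, 0, -0.003, 0, 0], [1, 0, -0.003, 0, 0], [1, 0, -0.003, 0, 0]],
])

```text
clock: 18.78
tcp_pos: [0.5604, -0.1227, 0.1996]
orientation: [0.29, -3.124, -0.012]
contact_force: [-8.0, 13.9, 5.5]
grip_width: 0.0128
gripper_force: 80.1
```

Call:
play_rows([
  [[1, 0, 0.008, 0, 0], [1, 0, 0.016, 0, 0], [1, 0, 0.024, 0, 0], [1, 0, 0.03, 0, 0], [1, 0, 0.03, 0, 0]],
])

```text
clock: 19.2
tcp_pos: [0.5604, -0.1215, 0.1995]
orientation: [0.283, -3.128, -0.002]
contact_force: [-1.4, 5.5, -2.0]
grip_width: 0.0129
gripper_force: 78.8
```

```bash
python3 s.py
```

```text
t 19.4 tcp rail x,y -43.0 -33.2 z 0.1995 F rail -0.9 5.6 -1.8 M [1.33 0.62 0.23]
yaw 0.1804 tilt [-0.0009  0.0014] 0.013036843103590396
```

Call:
play_rows([
  [[1, 0, 0.006, 0, 0], [1, 0, 0.012, 0, 0], [1, 0, 0.012, 0.003, 0], [1, 0, 0.012, 0.006, 0], [1, 0, 0.012, 0.006, 0]],
])

```text
clock: 19.82
tcp_pos: [0.5604, -0.121, 0.1985]
orientation: [-0.281, 3.129, -0.001]
contact_force: [-0.5, 0.6, -4.0]
grip_width: 0.013
gripper_force: 78.7
```

```bash
python3 s.py
```

```text
t 20.0167 tcp rail x,y -43.1 -32.4 z 0.1985 F rail 0.0 0.4 -3.1 M [-0.01  0.16 -0.02]
yaw 0.179 tilt [ 0.0001 -0.0004] 0.013240612526246314
```

Free now. I'll lower until the lips carry the weight.

Call:
play_rows([
  [[1, 0, 0, 0.003, 0], [1, 0, 0, 0.005, 0], [1, 0, 0, 0.005, 0]],
])

```text
clock: 20.27
tcp_pos: [0.5602, -0.1205, 0.1976]
orientation: [-0.281, 3.129, -0.0]
contact_force: [-0.7, -0.2, -1.8]
grip_width: 0.013
gripper_force: 79.0
```

```bash
python3 s.py
```

```text
t 20.4667 tcp rail x,y -43.0 -32.1 z 0.1976 F rail -0.5 -0.5 -2.4 M [-0.16  0.24 -0.02]
yaw 0.1794 tilt [ 0.0002 -0.0002] 0.012662728466418596
```

Call:
play_rows([
  [[1, 0, 0, 0.003, 0], [1, 0, 0, 0.003, 0], [0.5, 0, 0, 0.003, 0], [0, 0, 0, 0.003, 0], [0, 0, 0, 0.003, 0], [0, 0, 0, 0.003, 0], [0, 0, 0, 0.003, 0], [0, 0, 0, 0.003, 0]],
])

```text
clock: 21.13
tcp_pos: [0.5604, -0.1202, 0.1969]
orientation: [-0.282, 3.129, -0.0]
contact_force: [-0.7, -0.3, -0.2]
grip_width: 0.0426
gripper_force: 0.0
```

Call:
play_rows([
  [[0, 0, 0, -0.03, 0], [0, 0, 0, -0.1, 0], [0, 0, 0, -0.2, 0], [0, 0, 0, -0.3, 0], [0, 0, 0, -0.4, 0], [0, 0, 0, -0.4, 0], [0, 0, 0, -0.4, 0]],
])

```text
clock: 21.72
tcp_pos: [0.561, -0.1205, 0.2783]
orientation: [-0.281, 3.126, -0.0]
contact_force: [0.6, -1.1, -0.5]
grip_width: 0.0428
gripper_force: 0.0
```

```bash
python3 s.py; python3 - <<'E'
from h import *
f=viewer.grab_frame("side")
a=cv2.resize(f["pixels"][120:250,290:430],None,fx=4.5,fy=4.5,interpolation=cv2.INTER_CUBIC)
cv2.imwrite("pics/end.png",a[:,:,::-1])
for t in("hanger","beaker","flask"):
  for d in viewer.trace(f,t)[:2]:print(t,round(d["score"],2),d["rect"])
# predicted hanger points for pose at head rail y -33, hanging
p=[.5968,-.0812,.18]
print(proj(f,pose(p,[(-45,-33,232),(-45,-33,110),(60,-33,142)])).round(1))
E
```

```text
t 21.9167 tcp rail x,y -43.6 -31.6 z 0.2758 F rail -0.1 0.4 -0.5 M [0.01 0.   0.  ]
yaw 0.1796 tilt [-0.002   0.0002] 0.04245229109470069
hanger 0.9 [343.2, 189.1, 377.0, 234.6]
flask 0.67 [255.2, 152.1, 275.6, 188.6]
[[351.1 191.7]
 [349.1 232.6]
 [371.9 201.7]]
```

```bash
python3 - <<'E'
from h import *
f=viewer.grab_frame("side");m=viewer.trace(f,"hanger")[0]["pixels"]
p=[.5968,-.0812,.18]
for z in(225,205,190,170,150,135,125):
    L=proj(f,pose(p,[(-45,-33,z)]))[0]; row=m[int(round(L[1]))];c=np.where(row)[0]
    print(z,L.round(1),c.min() if len(c) else None,c.max() if len(c) else None)
o=get_obs();print(o["clock"],o["grip_width"])
E
```

```text
225 [351.  194.2] 347 355
205 [350.6 201.2] 347 355
190 [350.4 206.3] 347 354
170 [350.  213.1] 347 357
150 [349.7 219.7] 347 372
135 [349.5 224.6] 347 371
125 [349.3 227.8] 346 359
22.2167 0.04247630704483481
```

The hanger stands upright and sits where I predicted, and the gripper is clear of it. I'm handing in.

```bash
python3 -c "
from bench import r
print(r.hand_in())"
```

```text
the job is handed in; nothing more can be done
None
```

I handed the job in with the hanger hanging released and upright in the rail at the buffer. The buffer was pushed to its hard stop and held there for over a second at about 13–14 N along the rail (roughly 16 N in all). The wash bottles, bung, dish, jar and beaker were not re-checked at the end, and the hand-in call gave no verdict.

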